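# Peel a sample tray off the sticky pile in its carton

### The job

Fold both ajar flaps of the shipping carton right back, then peel the top white tray off the pile of clinging trays inside: raise one of its corners about 4 cm while the opposite corner still rests on the pile, and only then lift it away, so that the tray below stays seated. Finish while holding that tray in the gripper, level, open side up and still, about a hand's width above the middle of the green cutting mat, ready for a colleague to fill; do not put it down or let go. Leave the samples on the mat, the tape roll, the pen pot and the glue bottle where they are.

Things in the scene. Friction and masses are not known exactly. Their poses are not given: they have to be found in the camera images.
- carton: Brown shipping carton, fixed, outer 238 (its x) x 188 (its y) x 120 mm high, board 4 mm. Origin: centre of the underside, z up. Two flaps hang on its long rims (y = +-94 mm); its end flaps are already folded down outside x = +-119 and stand out up to 20 mm. Inside, 22 mm or more (26 at the x ends) is free all round the pile of trays, which is turned as the carton is.
- flap_left (a joint): Flap on the carton's +y rim, hinge along the carton's x at y = 92, z = 120 mm: 0 = closed (flat, inward), 1.57 upright, 3.14 flat outward, stop at 3.2. 232 mm long (along x), 92 mm from hinge to free edge, 4 mm thick (hinge line on its underside). Starts ajar at 0.75 to 1.15; it stays where it is left and about 0.5 N at its edge moves it.
- flap_right (a joint): The same for the flap hinged on the carton's -y rim (y = -92, z = 120 mm); it also grows from 0 closed to 3.14 flat outward.
- flap_left_edge (a point): Middle of the left flap's free edge.
- flap_right_edge (a point): Middle of the right flap's free edge.
- top_tray: Top one of five nested white formed trays, rigid, 170 (its x) x 120 (its y) x 44 mm high, 0.07 to 0.15 kg. Origin: centre of its underside (starts 60 mm above the table), z up. Its rim is a band all round, 8 mm wide, 14 mm high (z = 30 to 44), upright on both faces, rim top 16 mm below the carton's rim; under it the walls slope inward 20 degrees to a 3 mm floor.
- top_tray_corner0 (a point): Outer corner of the top tray's rim, at the rim's lower edge: tray frame (85, 60, 30) mm. Near each corner, on the long sides 60 mm from the middle, a springy snap tab (18 mm wide, 3 mm thick) hangs outside the rim below and clings to it with 2 to 4 N until lifted about 11 mm; lifted by a corner, the tray tips about the opposite corner of its rim (to 15 degrees without jamming).
- top_tray_corner1 (a point): The same at (85, -60, 30) mm.
- top_tray_corner2 (a point): The same at (-85, -60, 30) mm, opposite corner0.
- top_tray_corner3 (a point): The same at (-85, 60, 30) mm, opposite corner1.
- next_tray: The second tray, the same as the top one and loose, directly under it (14 mm lower, rim upon rim, axes alike). It clings somewhat more strongly to the pile below.
- mat: Dark green cutting mat with a pale grid, 300 (its x) x 220 (its y) x 3 mm, fixed. Origin: centre of its underside.
- sample_clay: Terracotta sample chip, 50 x 50 x 10 mm, lying loose near the mat's +x edge. Origin: centre of its underside.
- sample_stone: Pale stone sample chip, 50 x 50 x 12 mm, likewise.
- sample_oak: Oak sample chip, 50 x 50 x 15 mm, likewise.
- tape_roll: Roll of brown packing tape, 90 mm across, 48 mm high, standing on its flat side at the back. Origin: centre of its underside.
- pen_pot: Black pen pot, 72 mm across, 100 mm high (pens to 155 mm), at the back. Origin: centre of its underside.
- glue: White glue bottle, 52 mm across, 130 mm high, at the back. Origin: centre of its underside.

How it is judged:
On the way, in this order (a step that is already met when the one before it is completed fails the run):
1. both flaps of the carton are folded back well past upright (beyond 2.3 rad) (value of joint each of flap_left, flap_right above 2.3 rad), for 0.2 s.
2. one corner of the top tray is lifted more than 28 mm off the tray below while the opposite corner is still within 8 mm of it (((z of top_tray_corner0 in the frame of next_tray above 0.072 m and z of top_tray_corner2 in the frame of next_tray below 0.052 m) or (z of top_tray_corner1 in the frame of next_tray above 0.072 m and z of top_tray_corner3 in the frame of next_tray below 0.052 m) or (z of top_tray_corner2 in the frame of next_tray above 0.072 m and z of top_tray_corner0 in the frame of next_tray below 0.052 m) or (z of top_tray_corner3 in the frame of next_tray above 0.072 m and z of top_tray_corner1 in the frame of next_tray below 0.052 m))), for 0.1 s.
3. the top tray is out of the carton, its underside above the carton's rim (height (world z) of top_tray above 0.122 m), for 0.1 s.
At the end, for the whole second after the job is handed in: The gripper alone holds the top tray, still and level within 0.15 rad, its middle within 60 mm of the mat's middle, its underside 50 to 200 mm above the table. Both flaps are beyond 2.2 rad; the second tray is within 6 mm of its start and level (contact force between the fingers and top_tray above 0.5 N and horizontal distance between top_tray and mat below 0.06 m and height (world z) of top_tray between 0.05 and 0.2 m and angle between top_tray's own z axis and vertical below 0.15 rad and linear speed of each of top_tray, next_tray below 0.05 m/s and contact force between top_tray and mat below 0.05 N and contact force between top_tray and carton below 0.05 N and contact force between top_tray and next_tray below 0.05 N and value of joint each of flap_left, flap_right above 2.2 rad and distance of next_tray from where it was at the start of the episode below 0.006 m and angle between next_tray's own z axis and vertical below 0.05 rad); the arm keeps its last pose, push and grip.
It fails at once if the second tray is dragged along (moved more than 20 mm) (distance of next_tray from where it was at the start of the episode above 0.02 m).
It fails at once if a sample, the tape roll, the pen pot or the glue bottle is moved more than 15 mm (distance of any of sample_clay, sample_stone, sample_oak, tape_roll, pen_pot, glue from where it was at the start of the episode above 0.015 m).
It also fails if it takes over 62 s, if anything falls off the work surface, if the arm or the gripper's body presses on something with over 40 N, if the wrist force passes 120 N, or if a joint passes its speed limit or range.

### The arm

A 6-joint arm with a two-finger parallel gripper is mounted at the origin on the work surface. World frame = base frame: x ahead of the robot, y to its left, z up, the work surface at z = 0. Lengths are in m, angles in rad, forces in N, time in s.
With the tool pointing down it reaches from about 0.225 to 0.875 m from the base axis. Payload 3.4 kg.
Tool frame: the origin (TCP) lies on the centre line of the jaws, within the pads' length; the fingertips stand 17 mm ahead of it and the grasp point (between the pads) lies 2 mm behind it (nose_length is the distance from the TCP to the fingertips, in m); z points along the fingers, y is the line along which they close (so a half turn about z gives the same grasp; the last joint's range is limited). The gripper opens to 85 mm and grips with 20 to 120 N. Pads are 22 mm wide; open, the fingers measure 114 mm over their backs; the gripper's body (76 mm by 85 mm) begins 54 mm behind the grasp point. The pads swing forward as they close: fully open they stand 13 mm farther back than shut.
Start: joints at [-1.282, 0.276, 1.505, -0, 1.361, -0.121], TCP at [0.229, -0.527, 0.248] pointing down, gripper open.
Joint ranges: [-2.89, 2.89], [-0.75, 2.08], [0.22, 2.7], [-1.18, 4.32], [0.11, 2.71], [-2.7, 2.7]. Speed limits (rad/s): [2.57, 2.57, 3.14, 3.14, 3.14, 3.14].

### API

Orientations are given as a unit quaternion [w, x, y, z].
In Python, from rig import get_state, get_image, sign_off, find_in, place_of, nose_length gives the robot as it stands.
- The arm moves only by the tool apply_moves, never from a script. Its argument "deltas" is one flat list of numbers, 5 for each row, row after row: the finger opening in mm, from 0 to 85.4, then the shift along the tool's x, y, z in mm, then the turn about the tool's z in degrees. A call has 1 to 12 rows; each row is the pose to reach, as a shift and turn from the pose commanded when the call began, along the tool's axes at that moment; what a row does not reach only later rows make up. A row lasts 1/12 s, in which the tool goes at most 41.7 mm and 7.16 degrees, less where a joint would pass 70% of its speed; a pose out of reach is approached as far as the arm can. A call with a gripper value outside its range is refused whole. The fingers move at their own pace and stop on an object; "squeeze" is the grip in N (left out, the last holds). Time passes only in rows, so rows that repeat a pose let the fingers close. It gives the time, the measured TCP pose, the force, the opening and the grip force at its end, in the units of the state.
- get_state(): the state, without advancing time (a new reading comes with each control period).
- get_image(name): name is "scene" or "top"; returns a dict with "frame" (400x640x3 uint8, red, green, blue), "K" (3x3 intrinsics, pixels), "position" and "orientation" of the camera in the world. Camera axes: x right, y down, z forward; pixel columns grow to the right and rows downward; lengths in m; the calibration is good to about 2 mm. A picture is of the moment at which its call begins. There is no depth.
- sign_off(): hands the job in; it is judged then, once.
Trained networks look in a picture, given as the dict that the camera call returned (one of the last four; its "shot" number tells which), for a name from the list of things; names that differ only in an ending like _2 or _b are one class to them, and where a whole thing is asked for, a point or a joint stands for the part that bears it (a point fixed in the world has none). Each returns a list of dicts, best first, with "score" (0 to 1); they miss things now and then, are a little off and sometimes report something else, mostly with a low value. They report only what shows in the picture. A call takes as long as a camera call.
- find_in(query, picture): "point" ([column, row] in pixels, amid what is visible of it).
- place_of(query, picture): "point" ([column, row] in pixels: a listed point, or the origin of a listed thing).
The state is a dict: "clock": time; "qpos": joint angles; "qd": joint speeds; "effort": joint torques, N m; "position": TCP position; "ee_rot": TCP orientation; "contact_force": force on the tool from outside, world axes, zero at the start; "moment": the same for the moment, N m; "width": finger opening in m; "gripper_force": force on a finger pad.
Only numpy, scipy, OpenCV 4.12 (cv2) and the standard library are available. Lean on these libraries where they do the work, as an engineer would, in place of code of your own. Each camera call takes 0.05 s, during which the arm holds its last target. There are 200 camera calls.

## Working session

There is one attempt and no reset: what is moved stays moved. The work goes in short steps, Python scripts to look and compute and a tool call to move; the robot and the scene stay as the last step left them, time stands still between calls to the robot, and variables do not carry over. Pictures are saved under pics/ and viewed, at most 10 in all, crops included, and the job is handed in when it is done.

Besides the shell and the picture viewer there is one more tool, called after "Emit:" as name(argument=value, ...) on one line, values as JSON. apply_moves: Moves the arm, as the interface text tells. Its arguments: {"type":"object","properties":{"deltas":{"type":"array"},"squeeze":{"type":"number"}},"required":["deltas"]}

```bash
ls; mkdir -p pics
cat > h.py <<'E'
import numpy as np, cv2
from scipy.spatial.transform import Rotation as R
from rig import *
def rot(q): return R.from_quat([q[1],q[2],q[3],q[0]]).as_matrix()
def ray(im,p):
    d=rot(im["orientation"])@np.linalg.inv(im["K"])@np.array([p[0],p[1],1.]); return np.array(im["position"]),d
def onz(im,p,z):
    o,d=ray(im,p); return o+d*(z-o[2])/d[2]
def proj(im,X):
    c=rot(im["orientation"]).T@(np.array(X)-im["position"]); c=im["K"]@c; return c[:2]/c[2]
def save(im,n): cv2.imwrite("pics/"+n+".png",im["frame"][:,:,::-1])
E
python3 - <<'E'
from h import *
np.set_printoptions(precision=4,suppress=True)
s=get_state();print({k:np.round(v,3) for k,v in s.items()}, nose_length if not callable(nose_length) else nose_length())
a=get_image("scene");b=get_image("top")
for im,n in((a,"scene"),(b,"top")):
    save(im,n);print(n,im["position"],im["orientation"],im["K"][0],im["K"][1])
zs=dict(carton=0,flap_left_edge=None,flap_right_edge=None,top_tray=.06,top_tray_corner0=.09,top_tray_corner1=.09,top_tray_corner2=.09,top_tray_corner3=.09,mat=0,sample_clay=.003,sample_stone=.003,sample_oak=.003,tape_roll=0,pen_pot=0,glue=0)
for q,z in zs.items():
    for im,n in((a,"scene"),(b,"top")):
        r=place_of(q,im)
        for t in r[:1]: print(q,n,round(t["score"],2),np.round(t["point"],1),onz(im,t["point"],z) if z is not None else "")
E
```

```text
pics
{'clock': np.float64(0.0), 'qpos': array([-1.282,  0.277,  1.506,  0.   ,  1.361, -0.121]), 'qd': array([-0.001, -0.001, -0.   ,  0.001, -0.   ,  0.   ]), 'effort': array([ -0.   , -41.678, -24.58 ,  -0.   ,   0.011,  -0.   ]), 'position': array([ 0.229, -0.527,  0.247]), 'ee_rot': array([-0.001,  0.979,  0.203, -0.   ]), 'contact_force': array([0.132, 0.298, 0.682]), 'moment': array([ 0.015, -0.022,  0.02 ]), 'gripper_force': np.float64(0.0), 'width': np.float64(0.085)} 0.017
scene [0.9739 0.1792 0.7195] [-0.1508  0.5177  0.8085 -0.2355] [365.3626   0.     321.3722] [  0.     365.3626 199.6008]
top [ 0.5799 -0.0165  1.0156] [ 0.0205 -0.7017  0.7119 -0.0208] [386.6979   0.     315.1783] [  0.     386.6979 202.9993]
carton scene 0.46 [450.1 199.5] [0.4318 0.2603 0.    ]
flap_left_edge scene 0.62 [449.2 202.9] 
flap_left_edge top 0.81 [192.9 219.5] 
flap_right_edge scene 0.84 [407.4 180.6] 
flap_right_edge top 0.75 [235.6 229.9] 
top_tray scene 0.91 [406.7 223. ] [0.5709 0.1867 0.06  ]
top_tray top 0.74 [231.7 228. ] [0.5771 0.1895 0.06  ]
top_tray_corner0 scene 0.96 [461.4 207.2]
[... 590 characters left out ...]
 scene 0.59 [200.5 186. ] [ 0.6451 -0.2892  0.003 ]
sample_clay top 0.58 [422.1 197.5] [ 0.6496 -0.2982  0.003 ]
sample_stone scene 0.91 [215.7 205.9] [ 0.6768 -0.2253  0.003 ]
sample_stone top 0.84 [393.4 187.3] [ 0.6776 -0.2236  0.003 ]
sample_oak scene 0.98 [241.  220.7] [ 0.6859 -0.152   0.003 ]
sample_oak top 0.69 [370.1 183.3] [ 0.689  -0.1625  0.003 ]
tape_roll scene 0.76 [272.8 290.1] [ 0.7953 -0.011   0.    ]
tape_roll top 0.64 [310.4 143.9] [ 0.7967 -0.0069  0.    ]
pen_pot scene 0.89 [365.6 329.3] [0.7885 0.1865 0.    ]
pen_pot top 0.82 [238.9 149.3] [0.785  0.1829 0.    ]
glue scene 0.59 [208.8 256.1] [ 0.7872 -0.1703  0.    ]
glue top 0.64 [372.3 148.7] [ 0.7815 -0.1709  0.    ]
```

View pics/scene.png

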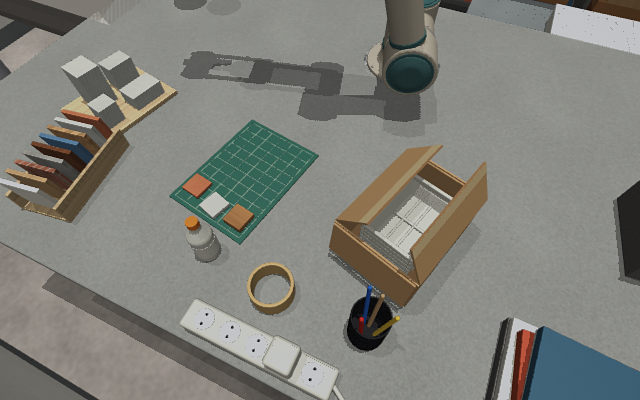

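View pics/top.png

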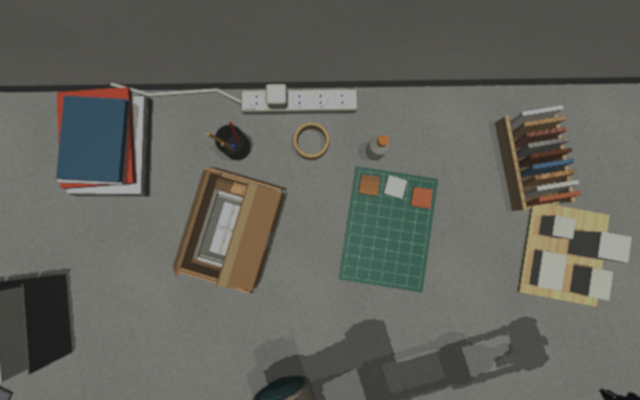

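Both views show the carton, turned about -17°, with both flaps ajar. In the scene view it is at about (410,225), and in the top view at about (230,230). The mat, samples and back-row items are where the networks report them. Next I zoom in on the carton to fit its pose.

Run:
```python
import cv2,numpy as np
a=cv2.imread("pics/scene.png")[135:310,320:500];b=cv2.imread("pics/top.png")[155:305,165:295]
A=cv2.resize(a,(540,525),interpolation=cv2.INTER_CUBIC)
cv2.imwrite("pics/z1.png",cv2.resize(a,None,fx=3.4,fy=3.4,interpolation=cv2.INTER_CUBIC))
cv2.imwrite("pics/z2.png",cv2.resize(b,None,fx=4,fy=4,interpolation=cv2.INTER_CUBIC))
```

```text
(no output)
```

View pics/z1.png

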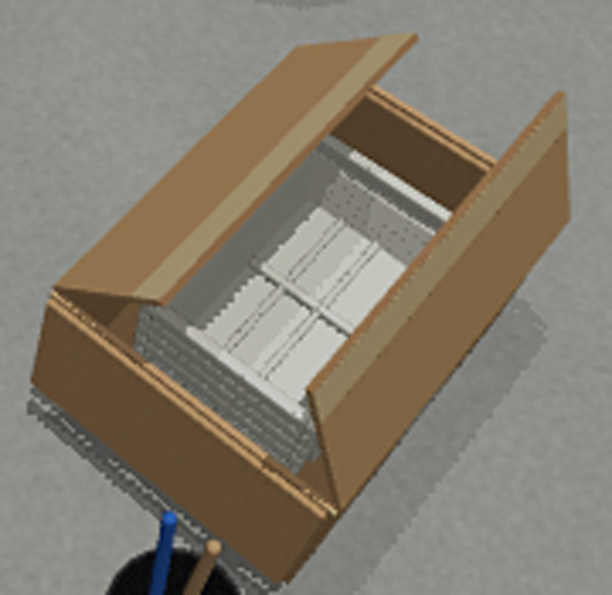

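View pics/z2.png

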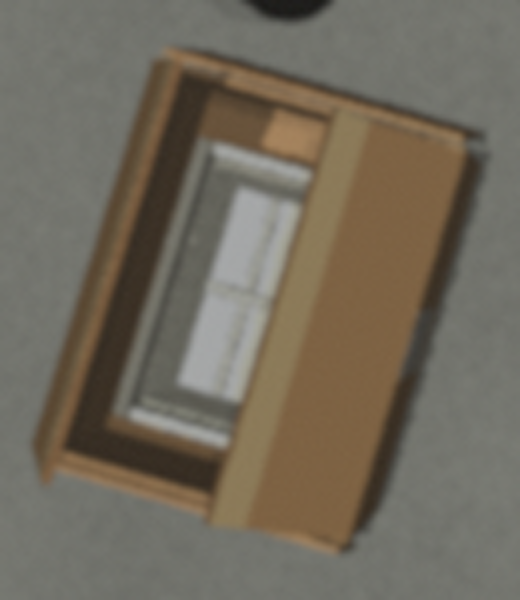

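The zoom shows the flap corners clearly. In z1 the free edges are (162,303)-(417,36) for the right flap and (308,388)-(562,92) for the left. I fit the carton pose from these points.

```bash
cat > fit.py <<'E'
from h import *
from scipy.optimize import least_squares
np.set_printoptions(precision=4,suppress=True)
a=get_image("scene");b=get_image("top")
z1=lambda u,v:np.array([320+u/3.4,135+v/3.4]); z2=lambda u,v:np.array([165+u/4,155+v/4])
def flap(side,x,r,th,off): # carton frame
    s=side
    return np.array([x, s*(92-r*np.cos(th)+off*np.sin(th)), 120+r*np.sin(th)+off*np.cos(th)])/1e3
obs=[(a,z1(52,290),-1,116,0,4),(a,z1(162,303),-1,116,92,2),(a,z1(417,36),-1,-116,92,2),(a,z1(297,46),-1,-116,0,4),
(a,z1(335,513),1,116,0,4),(a,z1(308,388),1,116,92,2),(a,z1(562,92),1,-116,92,2),(a,z1(569,218),1,-116,0,4),
(b,z2(470,140),-1,116,0,4),(b,z2(335,110),-1,116,92,2),(b,z2(210,522),-1,-116,92,2),(b,z2(345,548),-1,-116,0,4)]
tr=[(b,z2(117,415),(-85,60,104)),(b,z2(207,145),(85,60,104))]
def W(p,X):
    c,s=np.cos(p[2]),np.sin(p[2]); return np.array([p[0]+c*X[0]-s*X[1],p[1]+s*X[0]+c*X[1],X[2]])
def f(p):
    r=[]
    for im,px,sd,x,rr,off in obs: r+=list(proj(im,W(p,flap(sd,x,rr,p[3] if sd>0 else p[4],off)))-px)
    for im,px,X in tr: r+=list(proj(im,W(p,np.array(X)/1e3))-px)
    return r
s=least_squares(f,[.573,.19,-.29,1,1],loss="soft_l1")
print(s.x,np.round(np.reshape(f(s.x),(-1,2)),1).tolist())
c=s.x
for sd in(1,-1): print("edge",sd,W(c,flap(sd,0,92,c[3] if sd>0 else c[4],0)))
st=get_state();T=rot(st["ee_rot"])
print("tcp",st["position"],"toolx heading deg",np.degrees(np.arctan2(T[1,0],T[0,0])))
E
python3 fit.py
```

```text
[ 0.5737  0.1857 -0.308   1.1533  0.7471] [[-0.5, -2.3], [-0.6, 0.0], [-0.1, -0.0], [-0.6, -0.7], [1.0, -1.4], [-0.1, 0.3], [0.1, -0.5], [-0.0, -0.1], [-0.9, 3.4], [-0.1, -0.6], [-1.4, 0.2], [0.4, -1.6], [-0.3, -1.8], [-0.8, -3.5]]
edge 1 [0.5903 0.2378 0.2041]
edge -1 [0.5663 0.1623 0.1825]
tcp [ 0.2291 -0.5274  0.2483] toolx heading deg 23.478720175878266
```

Fit: carton centre (0.574, 0.186), yaw -17.65°, left flap at 1.15 rad and right at 0.75. I move with the fingers closed to a point above the gap between the flaps.

Emit:
apply_moves(deltas=[0, 51, -44, -4, 3.4, 0, 86, -74, -8, 7, 0, 121, -105, -12, 14, 0, 152, -132, -16, 21, 0, 183, -158, -20, 28, 0, 213, -185, -25, 35, 0, 244, -211, -25, 41.1, 0, 274, -238, -25, 41.1, 0, 305, -264, -25, 41.1, 0, 336, -290, -25, 41.1, 0, 366, -317, -25, 41.1, 0, 397, -343, -25, 41.1])

```text
clock: 2.7
position: [0.4391, -0.0894, 0.2736]
ee_rot: [0.0, 0.988, -0.153, 0.001]
contact_force: [0.0, -0.6, -0.2]
width: -0.0
gripper_force: 0.0
```

```bash
cat >> h.py <<'E'
C=np.array([.5737,.1857,-.308])
def cart():
    st=get_state();T=rot(st["ee_rot"]);p=np.array(st["position"]);c,s=np.cos(C[2]),np.sin(C[2]);d=p[:2]-C[:2]
    print("t",np.round(st["clock"],2),"carton-frame TCP mm",np.round([1e3*(c*d[0]+s*d[1]),1e3*(-s*d[0]+c*d[1]),1e3*p[2]],1),"heading",np.round(np.degrees(np.arctan2(T[1,0],T[0,0])),2),"(C %.2f)"%np.degrees(C[2]),"w",np.round(st["width"],4),"F",np.round(st["contact_force"],1),"g",np.round(st["gripper_force"],1),"nose",nose_length if not callable(nose_length) else nose_length())
E
python3 -c "
from h import *
cart()"
```

```text
t 2.7 carton-frame TCP mm [ -44.9 -303.   273.6] heading -17.63 (C -17.65) w -0.0 F [ 0.  -0.6 -0.2] g 0.0 nose 0.017
```

Emit:
apply_moves(deltas=[0, 6, -40, 0, 0, 0, 12, -80, 0, 0, 0, 18, -120, 0, 0, 0, 24, -160, 0, 0, 0, 30, -200, 0, 0, 0, 35, -240, 0, 0, 0, 39, -280, 0, 0, 0, 39, -280, 0, 0, 0, 39, -280, 30, 0, 0, 39, -280, 60, 0, 0, 39, -280, 86, 0, 0, 39, -280, 86, 0])

```text
clock: 3.7
position: [0.5569, 0.1629, 0.182]
ee_rot: [0.002, 0.988, -0.153, -0.005]
contact_force: [-0.9, 0.2, -0.2]
width: -0.0001
gripper_force: 0.0
```

```bash
python3 -c "
from h import *
cart()"
```

```text
t 3.7 carton-frame TCP mm [ -9.1 -26.9 182. ] heading -17.61 (C -17.65) w -0.0001 F [-0.9  0.2 -0.2] g 0.0 nose 0.017
```

Emit:
apply_moves(deltas=[0, 0, 0, -35, 0, 0, 4, 0, -68, 0, 0, 9, -25, -68, 0, 0, 9, -50, -68, 0, 0, 9, -50, -68, 0, 0, 9, -50, -68, 0, 0, 9, -50, -35, 0, 0, 9, -50, 0, 0, 0, 9, -50, 5, 0, 0, 9, -50, 5, 0])

```text
clock: 4.53
position: [0.5824, 0.2073, 0.1803]
ee_rot: [0.001, 0.988, -0.153, -0.003]
contact_force: [0.7, -0.6, -0.3]
width: -0.0004
gripper_force: 0.0
```

```bash
python3 -c "
from h import *
cart()
save(get_image('scene'),'s2')"
```

```text
t 4.53 carton-frame TCP mm [  1.7  23.2 180.3] heading -17.66 (C -17.65) w -0.0004 F [ 0.7 -0.6 -0.3] g 0.0 nose 0.017
```

View pics/s2.png

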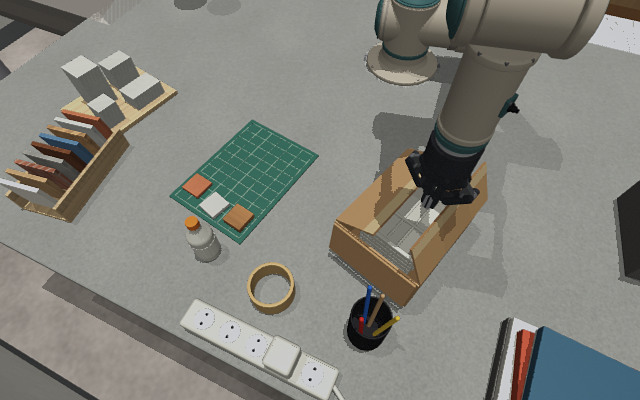

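The closed fingers are at about (430,200), between the two flaps. Now I push the left flap back.

Emit:
apply_moves(deltas=[0, 0, -20, 0, 0, 0, 0, -40, 0, 0, 0, 0, -60, 0, 0, 0, 0, -80, 0, 0, 0, 0, -100, 0, 0, 0, 0, -110, 12, 0, 0, 0, -118, 25, 0, 0, 0, -122, 35, 0, 0, 0, -122, 38, 0, 0, 0, -122, 38, 0, 0, 0, -118, 5, 0, 0, 0, -110, -15, 0])

```text
clock: 5.58
position: [0.6176, 0.313, 0.1976]
ee_rot: [0.0, 0.988, -0.153, -0.001]
contact_force: [0.1, 0.3, 0.9]
width: -0.0001
gripper_force: 0.0
```

```bash
python3 -c "
from h import *
cart()"
```

```text
t 5.58 carton-frame TCP mm [  3.3 134.6 197.6] heading -17.63 (C -17.65) w -0.0001 F [0.1 0.3 0.9] g 0.0 nose 0.017
```

Emit:
apply_moves(deltas=[0, 0, 35, 0, 0, 0, 0, 72, 0, 0, 0, 0, 108, 0, 0, 0, 0, 108, 15, 0, 0, 0, 108, 33, 0, 0, 0, 108, 33, 0, 0, 0, 125, 33, 0, 0, 0, 145, 33, 0, 0, 0, 165, 30, 0, 0, 0, 185, 25, 0, 0, 0, 205, 20, 0, 0, 0, 225, 20, 0])

```text
clock: 6.58
position: [0.5548, 0.1016, 0.1894]
ee_rot: [-0.004, 0.988, -0.152, 0.01]
contact_force: [-0.0, -0.5, 5.0]
width: -0.0001
gripper_force: 1.0
```

Emit:
apply_moves(deltas=[0, 0, 20, 5, 0, 0, 0, 35, 12, 0, 0, 0, 45, 22, 0, 0, 0, 49, 33, 0, 0, 0, 49, 36, 0, 0, 0, 49, 36, 0, 0, 0, 49, 15, 0, 0, 0, 49, -25, 0, 0, 0, 90, -55, 0, 0, 0, 131, -55, 0, 0, 0, 172, -55, 0, 0, 0, 195, -55, 0])

```text
clock: 7.58
position: [0.4904, -0.0891, 0.2345]
ee_rot: [0.001, 0.988, -0.153, 0.002]
contact_force: [0.5, 0.4, -0.4]
width: 0.0
gripper_force: 0.0
```

```bash
python3 -c "
from h import *
cart()
a=get_image('scene');b=get_image('top');save(a,'s3');save(b,'t3')
A=cv2.resize(a['frame'][135:310,320:500],None,fx=2.2,fy=2.2,interpolation=2);B=cv2.resize(b['frame'][135:310,140:320],None,fx=2.2,fy=2.2,interpolation=2)
cv2.imwrite('pics/c3.png',np.hstack([A,B])[:,:,::-1])"
```

```text
t 7.58 carton-frame TCP mm [   4.  -287.2  234.5] heading -17.56 (C -17.65) w 0.0 F [ 0.5  0.4 -0.4] g 0.0 nose 0.017
```

View pics/c3.png

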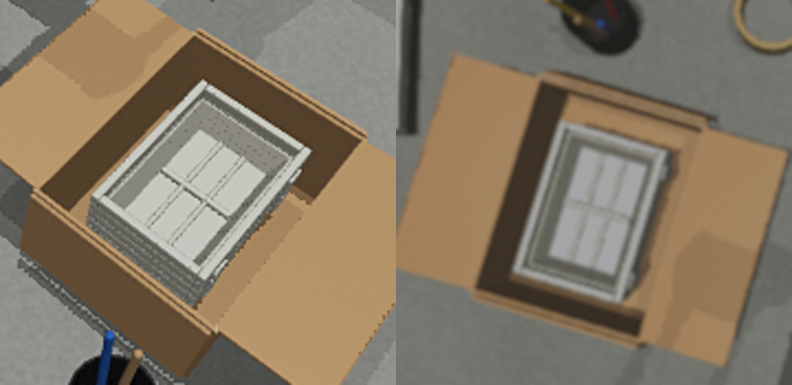

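Both flaps now lie flat outward and the tray is fully visible, with its rim corners at about (205,82), (310,152), (198,280) and (92,200) in the left crop. I fit the rim next.

```bash
cat > tray.py <<'E'
from h import *
from scipy.optimize import least_squares,minimize
from scipy.ndimage import map_coordinates,gaussian_filter
np.set_printoptions(precision=4,suppress=True)
a=get_image("scene");b=get_image("top")
pa=[(198,280,85,60),(92,200,85,-60),(205,82,-85,-60),(310,152,-85,60)];pb=[(162,122,85,60),(272,152,85,-60),(234,302,-85,-60),(116,277,-85,60)]
def W(p,x,y,z=104):
    c,s=np.cos(p[2]),np.sin(p[2]); return np.stack([p[0]+(c*x-s*y)/1e3,p[1]+(s*x+c*y)/1e3,np.full_like(x*1.,z/1e3)],-1)
def f(p,ims=(0,1)):
    r=[]
    for k,(im,P,o) in enumerate(((a,pa,(320,135)),(b,pb,(140,135)))):
        if k in ims:
            for u,v,x,y in P: r+=list(proj(im,W(p,np.array(x),np.array(y)))-np.array([o[0]+u/2.2,o[1]+v/2.2]))
    return np.array(r)
for ims in((0,),(1,),(0,1)):
    s=least_squares(f,C,args=(ims,),loss="soft_l1");print(ims,s.x,np.round(s.cost,1))
t=np.linspace(-1,1,60)
def band(o): # rectangle outset by o mm
    X,Y=85+o,60+o
    return np.concatenate([X*t,X*t,0*t+X,0*t-X]),np.concatenate([0*t+Y,0*t-Y,Y*t,Y*t])
G={id(im):gaussian_filter(cv2.cvtColor(im["frame"],cv2.COLOR_RGB2GRAY).astype(float),.5) for im in(a,b)}
def samp(im,p,o):
    x,y=band(o);X=W(p,x,y);c=(X-im["position"])@rot(im["orientation"])@im["K"].T;return map_coordinates(G[id(im)],[c[:,1]/c[:,2],c[:,0]/c[:,2]],order=1).mean()
def cost(p,ims): 
    q=p/np.array([1e3,1e3,1e2]); return -sum(np.mean([samp(im,q,o) for o in(-2,-4,-6)])-.5*samp(im,q,2.5)-.5*samp(im,q,-10.5) for im in ims)
for ims in((a,),(b,),(a,b)):
    m=minimize(cost,s.x*[1e3,1e3,1e2],args=(ims,),method="Nelder-Mead",options=dict(initial_simplex=s.x*[1e3,1e3,1e2]+np.array([[0,0,0],[4,0,0],[0,4,0],[0,0,3]])));print(m.x/[1e3,1e3,1e2],m.fun)
print("tray in carton:",)
p=m.x/[1e3,1e3,1e2]
for im,n in((a,"s"),(b,"t")):
  big=cv2.resize(im["frame"],None,fx=4,fy=4,interpolation=2)[:,:,::-1].copy()
  for o,col in((0,(0,0,255)),(-8,(255,0,0))):
    pts=np.array([proj(im,W(p,np.array(x),np.array(y))) for x,y in((85+o,60+o),(85+o,-60-o),(-85-o,-60-o),(-85-o,60+o))])
    cv2.polylines(big,[np.int32(pts*4+2)],True,col,1)
  c=np.int32(pts.mean(0)*4); cr=big[c[1]-230:c[1]+230,c[0]-200:c[0]+200]
  out=cr if n=="s" else np.hstack([out,cr])
cv2.imwrite("pics/ov.png",out)
E
python3 tray.py
```

```text
(0,) [ 0.5741  0.189  -0.3217] 5.3
(1,) [ 0.5685  0.1856 -0.2607] 3.8
(0, 1) [ 0.5716  0.1888 -0.3002] 15.2
[ 0.5716  0.1878 -0.3103] -78.49228627487638
[ 0.571   0.1901 -0.3046] -45.374000842108934
[ 0.5714  0.1886 -0.3077] -117.58807005174543
tray in carton:
```

View pics/ov.png

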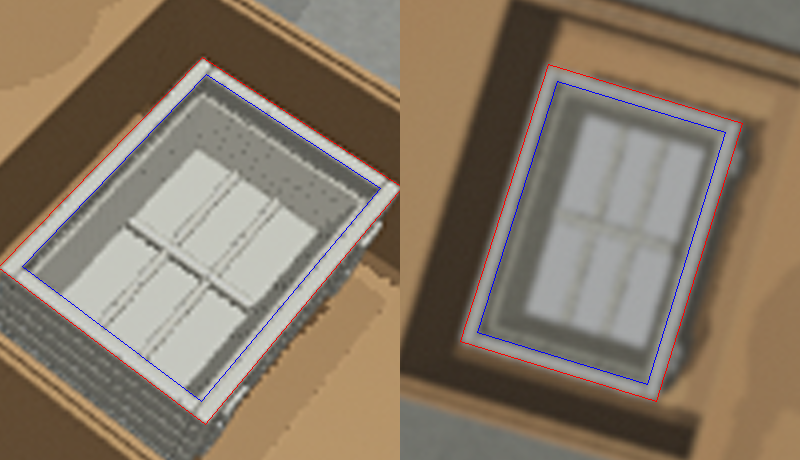

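The overlay matches the rim in both views: tray at (0.5714, 0.1886), yaw -0.3077, with the tabs hanging below the rim. I will grip the -y long side at tray (-38, -55), inboard of the tab.

```bash
sed -i 's/^C=.*/C=np.array([.5714,.1886,-.3077])/' h.py; python3 -c "
from h import *
cart()"
```

```text
t 7.78 carton-frame TCP mm [   6.7 -287.2  233.2] heading -17.71 (C -17.63) w 0.0 F [0.  0.1 0. ] g 0.0 nose 0.017
```

Emit:
apply_moves(deltas=[18, -6, -30, 0, 0, 18, -13, -65, 0, 0, 18, -20, -100, 0, 0, 18, -26, -135, 0, 0, 18, -33, -170, 0, 0, 18, -39, -200, 0, 0, 18, -43, -220, 15, 0, 18, -45, -232, 40, 0, 18, -45, -232, 65, 0, 18, -45, -232, 80, 0, 18, -45, -232, 80, 0, 18, -45, -232, 80, 0])

```text
clock: 8.78
position: [0.5174, 0.1494, 0.1518]
ee_rot: [0.0, 0.988, -0.152, -0.001]
contact_force: [1.2, -0.2, 0.3]
width: 0.018
gripper_force: 0.0
```

```bash
python3 -c "
from h import *
cart()
a=get_image('scene');b=get_image('top');A=cv2.resize(a['frame'][140:270,360:490],(400,400),interpolation=2);B=cv2.resize(b['frame'][185:265,190:270],(400,400),interpolation=2)
cv2.imwrite('pics/hov.png',np.hstack([A,B])[:,:,::-1])"
```

```text
t 8.78 carton-frame TCP mm [-39.6 -53.8 151.8] heading -17.5 (C -17.63) w 0.018 F [ 1.2 -0.2  0.3] g 0.0 nose 0.017
```

View pics/hov.png

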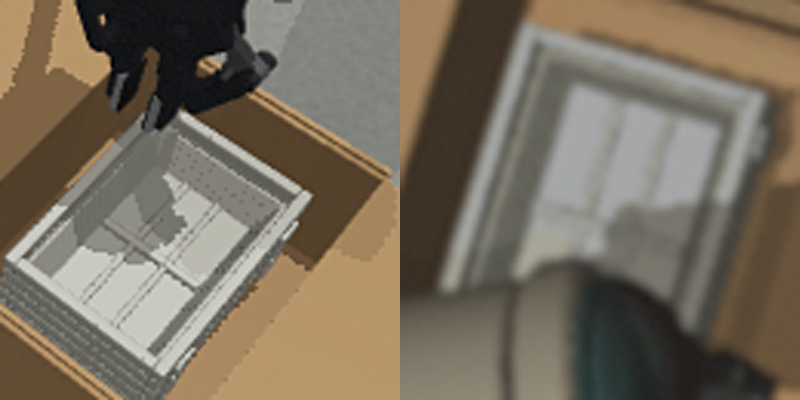

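The fingers straddle the -y rim, with tips at about (152,130) and (117,108) in the left crop. I check the tip height against the calibration.

```bash
python3 -c "
from h import *
a=get_image('scene')
def W(x,y,z):
    c,s=np.cos(C[2]),np.sin(C[2]);return [C[0]+(c*x-s*y)/1e3,C[1]+(s*x+c*y)/1e3,z/1e3]
for y in(-45,-38,-63,-70):
  for z in(125,135,140):
    p=proj(a,W(-39.6+11,y,z));print(y,z,np.round((p-[360,140])*400/130,0))
"
```

```text
-45 125 [135. 138.]
-45 135 [138. 129.]
-45 140 [139. 125.]
-38 125 [143. 144.]
-38 135 [147. 135.]
-38 140 [148. 131.]
-63 125 [112. 123.]
-63 135 [114. 114.]
-63 140 [116. 109.]
-70 125 [103. 117.]
-70 135 [106. 108.]
-70 140 [107. 103.]
```

Emit:
apply_moves(deltas=[18, 0, 1, 15, 0, 18, 0, 1, 28, 0, 18, 0, 1, 36, 0, 18, 0, 1, 41, 0, 18, 0, 1, 44.5, 0, 18, 0, 1, 44.5, 0], squeeze=30)

```text
clock: 9.43
position: [0.5176, 0.1469, 0.1076]
ee_rot: [0.0, 0.988, -0.153, -0.0]
contact_force: [-0.1, -0.1, -0.7]
width: 0.0175
gripper_force: 0.0
```

Emit:
apply_moves(deltas=[10, 0, 0, 0, 0, 4, 0, 0, 0, 0, 0, 0, 0, 0, 0, 0, 0, 0, 0, 0, 0, 0, 0, 0, 0, 0, 0, 0, 0, 0], squeeze=30)

```text
clock: 9.93
position: [0.518, 0.147, 0.1083]
ee_rot: [-0.0, 0.988, -0.153, 0.001]
contact_force: [-0.2, 0.2, 3.2]
width: 0.0068
gripper_force: 32.3
```

```bash
python3 -c "
from h import *
cart()"
```

```text
t 9.93 carton-frame TCP mm [-38.3 -55.9 108.3] heading -17.61 (C -17.63) w 0.0068 F [-0.2  0.2  3.2] g 32.3 nose 0.017
```

Emit:
apply_moves(deltas=[0, 0, 0, -3, 0, 0, 0, 0, -6, 0, 0, 0, 0, -9, 0, 0, 0, 0, -12, 0, 0, 0, 0, -15, 0, 0, 0, 0, -15, 0], squeeze=30)

```text
clock: 10.43
position: [0.5179, 0.1483, 0.1232]
ee_rot: [-0.001, 0.988, -0.154, 0.0]
contact_force: [2.5, 4.4, -5.3]
width: 0.0075
gripper_force: 37.8
```

```bash
cat > tilt.py <<'E'
from h import *
from scipy.spatial.transform import Rotation as R
cart()
a=get_image("scene");st=get_state();T=np.array(st["position"])
A=cv2.resize(a["frame"][140:270,360:490],(600,600),interpolation=2)[:,:,::-1];cv2.imwrite("pics/%s.png"%__import__("sys").argv[1],A)
for k in range(4):
    r=place_of("top_tray_corner%d"%k,a);print(k,[(np.round(t["point"],1),round(t["score"],2)) for t in r[:4]])
E
python3 tilt.py t15
```

```text
t 10.43 carton-frame TCP mm [-38.8 -54.7 123.2] heading -17.68 (C -17.63) w 0.0075 F [ 2.5  4.4 -5.3] g 37.8 nose 0.017
0 [(array([412.3, 263.7]), 0.98), (array([414.2, 168.3]), 0.91), (array([466.7, 203. ]), 0.68), (array([363.7, 226.1]), 0.62)]
1 [(array([412.3, 263.7]), 0.98), (array([414.2, 168.3]), 0.91), (array([466.7, 203. ]), 0.68), (array([363.7, 226.1]), 0.62)]
2 [(array([412.3, 263.7]), 0.98), (array([414.2, 168.3]), 0.91), (array([466.7, 203. ]), 0.68), (array([363.7, 226.1]), 0.62)]
3 [(array([412.3, 263.7]), 0.98), (array([414.2, 168.3]), 0.91), (array([466.7, 203. ]), 0.68), (array([363.7, 226.1]), 0.62)]
```

View pics/t15.png

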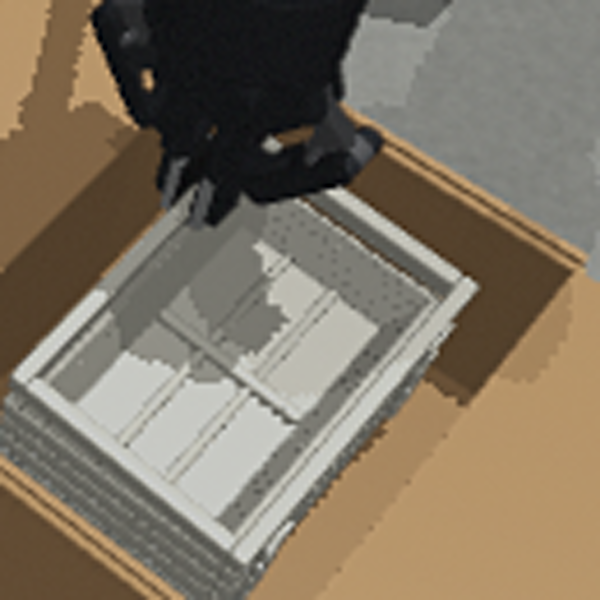

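The view shows the tray's -x end rising at the gripper (215,205), while the +x corner at (240,555) is still down. I lift further.

Emit:
apply_moves(deltas=[0, 0, 0, -3, 0, 0, 0, 0, -6, 0, 0, 0, 0, -9, 0, 0, 0, 0, -10, 0, 0, 0, 0, -10, 0, 0, 0, 0, -10, 0], squeeze=30)

```text
clock: 11.18
position: [0.5174, 0.1467, 0.133]
ee_rot: [0.0, 0.988, -0.153, 0.0]
contact_force: [-0.3, 0.1, -0.9]
width: 0.007
gripper_force: 31.3
```

```bash
cat > pose.py <<'E'
from h import *
from scipy.optimize import least_squares
import sys
cart()
cs=np.array([(85,60,30),(85,-60,30),(-85,-60,30),(-85,60,30)])/1e3
def est(g,ims,yaw=None):
    obs=[]
    def P(p): return np.array(p[:3])+ (R.from_euler("ZYX",[p[3],p[4],p[5]]).apply(cs))
    x=np.array(g,float)
    dets=[[t for t in place_of("top_tray_corner0",im) if t["score"]>.3] for im in ims]
    for it in range(3):
        obs=[]
        for im,D in zip(ims,dets):
            q=[proj(im,X) for X in P(x)]
            for t in D:
                d=[np.linalg.norm(np.array(t["point"])-u) for u in q];k=int(np.argmin(d))
                if d[k]<22: obs.append((im,k,np.array(t["point"])))
        f=lambda p:np.concatenate([proj(im,P(p)[k])-o for im,k,o in obs]+[(np.array(p)-g)/[.006,.006,.02,.03,.2,.2]])
        x=least_squares(f,x,loss="soft_l1").x
    print("n",len(obs),"pose",np.round(x,4),"corner z mm",np.round(P(x)[:,2]*1e3,1),"res",np.round(f(x)[:2*len(obs)],1))
    return x
if __name__=="__main__":
    g=[float(v) for v in sys.argv[1:7]]
    ims=[get_image("scene"),get_image("top")]
    est(g,ims); est(g,ims[:1])
    for i,im in enumerate(ims): save(im,sys.argv[7]+str(i))
E
python3 pose.py .5714 .1886 .075 -.3077 .15 0 p25_
```

```text
t 11.18 carton-frame TCP mm [-38.8 -56.3 133. ] heading -17.63 (C -17.63) w 0.007 F [-0.3  0.1 -0.9] g 31.3 nose 0.017
n 6 pose [ 0.5707  0.1933  0.0875 -0.342   0.0343  0.0962] corner z mm [120.2 108.7 114.5 126. ] res [ 0.1  0.2  0.3 -0.   1.1 -0.2 -0.4  0.   0.4  0.6  1.5 -1.7]
n 4 pose [ 0.5714  0.1927  0.0883 -0.3413  0.0347  0.0961] corner z mm [120.9 109.4 115.3 126.8] res [-0.2  0.3  0.  -0.1  0.8 -0.2 -0.8 -0. ]
```

```bash
cat > q.py <<'E'
import pose
from pose import *
a=get_image("scene")
det=[dict(point=p,score=1) for p in((412.3,263.7),(414.2,168.3),(466.7,203),(363.7,226.1))]
pose.place_of=lambda q,im:det
for pi in(0,.1): pose.est([.5714,.1886,.07,-.3077,pi,0],[a])
print([np.round(proj(a,np.array([.5714,.1886,.06])+R.from_euler("Z",-.3077).apply(c)),1).tolist() for c in cs])
E
python3 q.py
```

```text
t 11.43 carton-frame TCP mm [-38.8 -56.2 132.5] heading -17.63 (C -17.63) w 0.007 F [ 0.4 -0.1 -0.3] g 31.3 nose 0.017
n 4 pose [ 0.5685  0.1943  0.0737 -0.321   0.1088  0.0084] corner z mm [ 94.8  93.8 112.2 113.2] res [ 0.8  1.2  0.9  0.6 -1.1 -0.9 -1.4 -0.7]
n 4 pose [ 0.5682  0.1944  0.0734 -0.3214  0.1125  0.0086] corner z mm [ 94.1  93.1 112.2 113.2] res [ 0.8  1.2  0.9  0.6 -1.1 -1.  -1.4 -0.7]
[[410.9, 265.1], [360.0, 226.2], [410.3, 174.3], [459.4, 206.6]]
```

At 15 mm of grip lift the near corners were up 22 mm and the far ones 4 mm. Then the far tabs released and the grip sprang level, so the peel condition was probably missed. The tray has not left the carton, so I set it back on the pile and regrip nearer the corner with less force.

Emit:
apply_moves(deltas=[0, 0, 0, 6, 0, 0, 0, 0, 12, 0, 0, 0, 0, 18, 0, 0, 0, 0, 22, 0, 0, 0, 0, 25, 0, 0, 0, 0, 27, 0, 0, 0, 0, 27, 0], squeeze=20)

```text
clock: 12.07
position: [0.5197, 0.1469, 0.111]
ee_rot: [-0.001, 0.988, -0.153, 0.003]
contact_force: [-7.8, -2.2, 32.9]
width: 0.007
gripper_force: 40.3
```

```bash
python3 pose.py .5714 .1886 .06 -.3077 0 0 seat
```

```text
t 12.07 carton-frame TCP mm [-36.7 -55.4 111. ] heading -17.56 (C -17.63) w 0.007 F [-7.8 -2.2 32.9] g 40.3 nose 0.017
n 5 pose [ 0.5747  0.1913  0.0739 -0.3066 -0.0647  0.1452] corner z mm [117.7 100.4  89.4 106.7] res [ 0.3  0.5 -2.7 -0.1  0.  -0.   0.8  1.2 -1.9  0.1]
n 3 pose [ 0.5656  0.1913  0.0604 -0.3026 -0.0548  0.1223] corner z mm [102.1  87.5  78.2  92.8] res [ 0.4  0.2 -1.4 -0.2  0.2  0.1]
```

Emit:
apply_moves(deltas=[0, 0, 0, -3, 0, 0, 0, 0, -3, 0, 9, 0, 0, -3, 0, 14, 0, 0, -3, 0, 18, 0, 0, -3, 0, 18, 0, 0, -3, 0, 18, 0, 0, -15, 0, 18, 0, 0, -40, 0, 18, 0, 0, -70, 0, 18, 0, 30, -80, 0, 18, 0, 70, -80, 0, 18, 0, 110, -80, 0])

```text
clock: 13.32
position: [0.4846, 0.0416, 0.1862]
ee_rot: [-0.0, 0.988, -0.152, 0.001]
contact_force: [0.5, -0.8, -0.3]
width: 0.0185
gripper_force: 0.0
```

```bash
python3 pose.py .5714 .1886 .065 -.3077 0 0 rel
```

```text
t 13.32 carton-frame TCP mm [ -38.2 -166.3  186.2] heading -17.46 (C -17.63) w 0.0185 F [ 0.5 -0.8 -0.3] g 0.0 nose 0.017
n 8 pose [ 0.5794  0.1923  0.0745 -0.2964 -0.0913  0.0558] corner z mm [115.4 108.7  93.2  99.9] res [-1.5 -0.6  0.2  1.8 -1.5  0.3 -0.3 -0.5  1.7  1.  -2.1  0.1 -0.8 -0.4
 -2.5  0.9]
n 4 pose [ 0.5736  0.1943  0.0677 -0.3136 -0.0695  0.0827] corner z mm [108.4  98.5  86.7  96.6] res [-0.5 -1.  -0.2  0.9  0.1  0.5  0.5 -0.7]
```

```bash
cat > rim6.py <<'E'
from h import *
from scipy.optimize import minimize
from scipy.ndimage import map_coordinates,gaussian_filter
import sys
np.set_printoptions(precision=4,suppress=True)
t=np.linspace(-1,1,50)
def band(o):
    X,Y=85+o,60+o
    return np.stack([np.concatenate([X*t,X*t,0*t+X,0*t-X]),np.concatenate([0*t+Y,0*t-Y,Y*t,Y*t]),np.full(200,44.)],-1)/1e3
B={o:band(o) for o in(-2,-4,-6,2.5,-10.5)}
def P(p,X): return p[:3]+R.from_euler("ZYX",p[3:]).apply(X)
def samp(im,G,p,o):
    c=(P(p,B[o])-im["position"])@rot(im["orientation"])@im["K"].T;return np.median(map_coordinates(G,[c[:,1]/c[:,2],c[:,0]/c[:,2]],order=1).reshape(4,50),axis=1).mean()
S=np.array([1e3,1e3,1e3,1e2,1e2,1e2])
def fit(g,ims):
    GG=[gaussian_filter(cv2.cvtColor(im["frame"],cv2.COLOR_RGB2GRAY).astype(float),.5) for im in ims]
    def cost(q):
        p=q/S;return -sum(np.mean([samp(im,G,p,o) for o in(-2,-4,-6)])-.5*samp(im,G,p,2.5)-.5*samp(im,G,p,-10.5) for im,G in zip(ims,GG))
    best=None
    for d in([0,0,0,0,0,0],[0,0,0,0,4,4],[0,0,0,0,-4,-4],[-4,0,-6,0,0,0],[0,-3,5,0,-4,4]):
        x=np.array(g)*S+d
        for _ in range(2):
            m=minimize(cost,x,method="Nelder-Mead",options=dict(initial_simplex=x+np.vstack([np.zeros(6),np.diag([4,4,5,3,4,4])]),maxfev=1500));x=m.x
        print(m.x/S,round(m.fun,1))
        if best is None or m.fun<best.fun: best=m
    p=best.x/S
    c4=np.array([(85,60,30),(85,-60,30),(-85,-60,30),(-85,60,30)])/1e3
    print("BEST",p,"corner z",np.round(P(p,c4)[:,2]*1e3,1),"tilt",np.arccos(R.from_euler("ZYX",p[3:]).as_matrix()[2,2]))
    return p
if __name__=="__main__":
    ims=[get_image("scene"),get_image("top")]
    p=fit([float(v) for v in sys.argv[1:7]],ims)
    out=[]
    for im in ims:
        big=cv2.resize(im["frame"],None,fx=4,fy=4,interpolation=2)[:,:,::-1].copy()
        for o,col in((0,(0,0,255)),(-8,(255,0,0))):
            X=P(p,np.array([(85+o,60+o,44),(85+o,-60-o,44),(-85-o,-60-o,44),(-85-o,60+o,44)])/1e3)
            pts=np.array([proj(im,x) for x in X]);cv2.polylines(big,[np.int32(pts*4+2)],True,col,1)
        c=np.int32(pts.mean(0)*4);out.append(big[c[1]-230:c[1]+230,c[0]-200:c[0]+200])
    cv2.imwrite("pics/%s.png"%sys.argv[7],np.hstack(out))
    ur=P(p,np.array([(65,56,44),(65,0,44),(0,0,0)])/1e3);cc,ss=np.cos(C[2]),np.sin(C[2])
    for u in ur: d=u[:2]-C[:2];print("in pile frame",1e3*(cc*d[0]+ss*d[1]),1e3*(-ss*d[0]+cc*d[1]),1e3*u[2])
    cart()
E
python3 rim6.py .575 .193 .070 -.305 -.08 .07 ov2
```

```text
[ 0.5765  0.1898  0.0672 -0.3085 -0.0896  0.0459] -119.7
[ 0.5763  0.1894  0.0668 -0.3092 -0.0841  0.0328] -120.0
[ 0.5766  0.1897  0.0675 -0.3069 -0.0903  0.0409] -119.7
[ 0.5765  0.1894  0.0673 -0.3043 -0.09    0.0328] -119.9
[ 0.5762  0.1887  0.0674 -0.3022 -0.0878  0.0136] -120.1
BEST [ 0.5762  0.1887  0.0674 -0.3022 -0.0878  0.0136] corner z [105.6 104.   89.   90.7] tilt 0.08888001455590497
in pile frame 65.10589907168743 57.25767193701774 117.71959924853876
in pile frame 65.48158620550885 1.2640385383421264 116.96337309704543
in pile frame 4.589597956850261 1.5244003949704314 67.43461398853513
t 13.67 carton-frame TCP mm [ -38.6 -165.   185.4] heading -17.57 (C -17.63) w 0.0184 F [-0.8  0.6  0.2] g 0.0 nose 0.017
```

View pics/ov2.png

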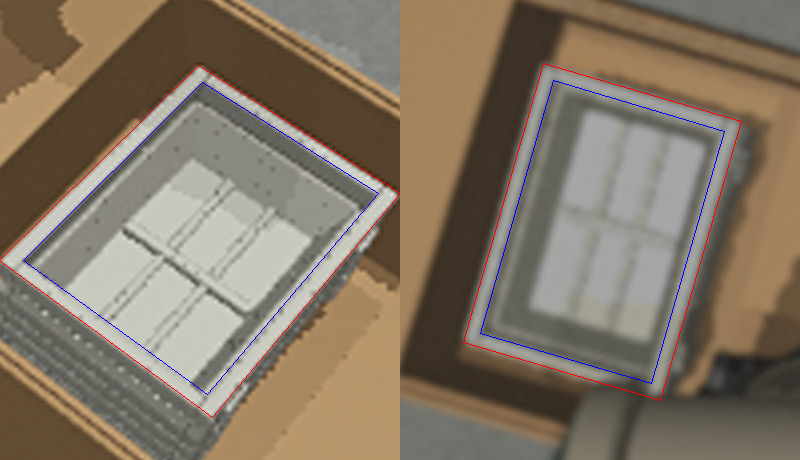

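The overlay fits: the tray's +x end is raised about 15 mm (pitch -0.09) and the -x end is still seated. I grip near the raised corner at (72, -55) and continue the peel from there.

Emit:
apply_moves(deltas=[18, 25, -25, 0, 0, 18, 50, -50, 0, 0, 18, 75, -75, 0, 0, 18, 100, -100, 0, 0, 18, 110.5, -110, 0, 0, 18, 110.5, -110, 10, 0, 18, 110.5, -110, 25, 0, 18, 110.5, -110, 35, 0, 18, 110.5, -110, 35, 0], squeeze=20)

```text
clock: 14.42
position: [0.62, 0.114, 0.1472]
ee_rot: [0.001, 0.988, -0.153, -0.004]
contact_force: [-0.3, -0.4, -0.9]
width: 0.018
gripper_force: 0.0
```

```bash
python3 -c "
from h import *
cart()"
```

```text
t 14.42 carton-frame TCP mm [ 68.9 -56.4 147.2] heading -17.55 (C -17.63) w 0.018 F [-0.3 -0.4 -0.9] g 0.0 nose 0.017
```

Emit:
apply_moves(deltas=[18, 2, -1, 10, 0, 18, 2, -1, 20, 0, 18, 2, -1, 28, 0, 18, 2, -1, 28, 0, 18, 2, -1, 28, 0, 10, 2, -1, 28, 0, 3, 2, -1, 28, 0, 0, 2, -1, 28, 0, 0, 2, -1, 28, 0, 0, 2, -1, 28, 0, 0, 2, -1, 28, 0], squeeze=20)

```text
clock: 15.33
position: [0.6251, 0.1136, 0.1226]
ee_rot: [0.0, 0.988, -0.153, 0.0]
contact_force: [0.5, -1.3, 2.5]
width: 0.0002
gripper_force: 1.1
```

```bash
python3 -c "
from h import *
cart()"
```

```text
t 15.33 carton-frame TCP mm [ 73.9 -55.2 122.6] heading -17.62 (C -17.63) w 0.0002 F [ 0.5 -1.3  2.5] g 1.1 nose 0.017
```

The fingers closed on nothing. I raise, open and refit the tray.

Emit:
apply_moves(deltas=[0, 0, 0, -20, 0, 18, 0, 0, -40, 0, 18, 0, 0, -50, 0, 18, 0, 40, -50, 0, 18, 0, 80, -50, 0, 18, 0, 110, -50, 0, 18, 0, 110, -50, 0])

```text
clock: 15.92
position: [0.5893, 0.0045, 0.1721]
ee_rot: [0.002, 0.988, -0.155, -0.002]
contact_force: [0.6, 0.5, -0.7]
width: 0.018
gripper_force: 0.0
```

```bash
python3 rim6.py .575 .189 .065 -.305 -.05 .01 ov3
```

```text
[ 0.5868  0.1862  0.0738 -0.316  -0.0983 -0.0066] -70.7
[ 0.5719  0.1915  0.0727 -0.3298 -0.0186  0.0006] -106.0
[ 0.5697  0.1907  0.0685 -0.3465  0.0609 -0.025 ] -116.3
[ 0.5739  0.1864  0.056  -0.3081 -0.0664 -0.0344] -66.9
[ 0.572   0.1913  0.0728 -0.3305 -0.0214 -0.0017] -106.0
BEST [ 0.5697  0.1907  0.0685 -0.3465  0.0609 -0.025 ] corner z [ 91.8  94.8 105.1 102.1] tilt 0.06585767715489099
in pile frame 67.39156296054415 55.91290258110862 107.07069817473763
in pile frame 65.30450297659051 -0.030678076657485176 108.47068525017657
in pile frame -2.244558484338852 1.4896533160119767 68.52305843450637
t 16.02 carton-frame TCP mm [  73.4 -165.8  172.3] heading -17.76 (C -17.63) w 0.0181 F [-0.1  0.3  0.7] g 0.0 nose 0.017
```

Emit:
apply_moves(deltas=[0, -18, -40, 0, 0, 0, -36, -80, 0, 0, 0, -54, -120, 0, 0, 0, -72, -155, 0, 0, 0, -73, -166, 0, 0, 0, -73, -166, 0, 0, 0, -73, -166, 25, 0, 0, -73, -166, 50, 0, 0, -73, -166, 70, 0, 0, -73, -166, 76, 0, 0, -73, -166, 80, 0, 0, -73, -166, 80, 0])

```text
clock: 17.02
position: [0.5726, 0.189, 0.0922]
ee_rot: [0.0, 0.988, -0.153, -0.0]
contact_force: [-0.2, 0.3, -0.3]
width: -0.0002
gripper_force: 0.0
```

```bash
python3 -c "
from h import *
cart()"
```

```text
t 17.02 carton-frame TCP mm [ 1.   0.8 92.2] heading -17.63 (C -17.63) w -0.0002 F [-0.2  0.3 -0.3] g 0.0 nose 0.017
```

Emit:
apply_moves(deltas=[0, 0, 0, 3, 0, 0, 0, 0, 6, 0, 0, 0, 0, 9, 0, 0, 0, 0, 9, 0])

```text
clock: 17.35
position: [0.574, 0.1887, 0.0863]
ee_rot: [0.0, 0.988, -0.153, 0.002]
contact_force: [-0.6, -2.3, 9.3]
width: 0.0001
gripper_force: 4.3
```

Emit:
apply_moves(deltas=[0, 0, 0, 1, 0, 0, 0, 0, 2, 0, 0, 0, 0, 3, 0, 0, 0, 0, 3, 0])

```text
clock: 17.68
position: [0.5741, 0.1886, 0.086]
ee_rot: [-0.0, 0.988, -0.153, 0.003]
contact_force: [-5.0, -3.6, 23.3]
width: 0.0002
gripper_force: 11.3
```

Emit:
apply_moves(deltas=[0, 0, 0, 2, 0, 0, 0, 0, 3, 0, 0, 0, 0, 3, 0, 0, 0, 0, -10, 0, 0, 0, 0, -45, 0, 18, 0, 0, -85, 0, 18, 0, 40, -95, 0, 18, 0, 80, -95, 0, 18, 0, 120, -95, 0, 18, 0, 160, -95, 0, 18, 0, 165, -95, 0])

```text
clock: 18.6
position: [0.5204, 0.027, 0.1766]
ee_rot: [0.002, 0.988, -0.155, 0.0]
contact_force: [-0.0, 0.1, -0.1]
width: 0.0176
gripper_force: 0.0
```

```bash
python3 rim6.py .572 .189 .062 -.308 0.01 .01 ov4
```

```text
[ 0.5705  0.1914  0.0679 -0.339   0.0371 -0.0109] -115.3
[ 0.5711  0.1928  0.0681 -0.3426  0.0363  0.022 ] -114.1
[ 0.5705  0.1904  0.0684 -0.3382  0.0318 -0.0394] -115.6
[ 0.5705  0.1908  0.0681 -0.3406  0.0316 -0.0305] -115.5
[ 0.5705  0.1915  0.0682 -0.3437  0.0339 -0.0133] -115.2
BEST [ 0.5705  0.1904  0.0684 -0.3382  0.0318 -0.0394] corner z [ 93.3  98.  103.4  98.7] tilt 0.05065965341569139
in pile frame 66.6357695423708 57.109221262899716 108.04536095955027
in pile frame 64.99810903467798 1.1766562382530439 110.25131604186966
in pile frame -1.3899504917277974 1.4689025952172297 68.37602327411403
t 18.7 carton-frame TCP mm [   1.1 -165.5  176.6] heading -17.82 (C -17.63) w 0.0179 F [0.6 0.2 0.2] g 0.0 nose 0.017
```

The tray sits about 8 mm high and is turned about 1.8° from the pile, so its tabs are riding on the rim below. I grip the middle of the -y side, turn it back and reseat it.

Emit:
apply_moves(deltas=[19, -1, -40, 0, 1.7, 19, -2, -80, 0, 1.7, 19, -2.7, -112, 0, 1.7, 19, -2.7, -112, 0, 1.7, 19, -2.7, -112, 20, 1.7, 19, -2.7, -112, 40, 1.7, 19, -2.7, -112, 55, 1.7, 19, -2.7, -112, 63, 1.7, 19, -2.7, -112, 63, 1.7], squeeze=40)

```text
clock: 19.45
position: [0.5527, 0.1403, 0.1109]
ee_rot: [0.0, 0.986, -0.167, -0.002]
contact_force: [-0.7, -0.9, -0.3]
width: 0.0189
gripper_force: 0.0
```

Emit:
apply_moves(deltas=[10, 0, 0, 0, 0, 4, 0, 0, 0, 0, 0, 0, 0, 0, 0, 0, 0, 0, 0, 0, 0, 0, 0, 0, 0, 0, 0, 0, 0, 0], squeeze=40)

```text
clock: 19.95
position: [0.5537, 0.1397, 0.1131]
ee_rot: [-0.0, 0.986, -0.168, 0.0]
contact_force: [-2.3, 0.6, -0.7]
width: 0.0107
gripper_force: 37.1
```

```bash
python3 -c "
from h import *
cart()"
```

```text
t 19.95 carton-frame TCP mm [ -2.  -51.9 113.1] heading -19.32 (C -17.63) w 0.0107 F [-2.3  0.6 -0.7] g 37.1 nose 0.017
```

Emit:
apply_moves(deltas=[0, 0, 0, -4, 0, 0, 0, 0, -8, 0, 0, 0, 0, -12, 0, 0, 0, 0, -16, 0, 0, 0, 0, -16, 0, 0, 0, 0, -16, 0], squeeze=50)

```text
clock: 20.45
position: [0.5558, 0.141, 0.1299]
ee_rot: [-0.002, 0.986, -0.168, 0.002]
contact_force: [2.0, 4.7, -2.4]
width: 0.0085
gripper_force: 47.9
```

```bash
python3 rim6.py .572 .189 .082 -.33 0.01 .0 ov5; python3 pose.py .572 .189 .082 -.33 0 0 l5_
```

```text
[ 0.5703  0.1896  0.0741 -0.3352  0.0242 -0.1071] -80.0
[ 0.5706  0.1886  0.075  -0.3349  0.0306 -0.1302] -80.6
[ 0.5703  0.1891  0.0741 -0.3322  0.0265 -0.1177] -80.2
[ 0.5706  0.1886  0.0749 -0.3339  0.0298 -0.1307] -80.6
[ 0.5665  0.1872  0.0922 -0.2839  0.1083  0.0243] -29.2
BEST [ 0.5706  0.1886  0.0749 -0.3339  0.0298 -0.1307] corner z [ 94.3 109.9 115.   99.4] tilt 0.13407061820382707
in pile frame 66.87659352079562 59.23185789444161 109.2974126351313
in pile frame 65.64197546536863 3.723078510028148 116.5947497871154
in pile frame -0.7557111283049115 -0.27808657801044384 74.9253618272885
t 20.55 carton-frame TCP mm [ -0.4 -50.1 129.8] heading -19.35 (C -17.63) w 0.0089 F [ 3.   4.3 -1.4] g 48.0 nose 0.017
t 20.55 carton-frame TCP mm [ -0.4 -50.1 129.8] heading -19.35 (C -17.63) w 0.0089 F [ 3.   4.3 -1.4] g 48.0 nose 0.017
n 6 pose [ 0.5732  0.1885  0.0835 -0.3216  0.0281 -0.0663] corner z mm [107.  115.  119.8 111.8] res [ 1.8  0.3  0.8  0.2 -0.7 -0.6  0.1  0.3  2.3 -1.6  0.5  2.3]
n 4 pose [ 0.5679  0.1878  0.0759 -0.3282  0.0602 -0.0684] corner z mm [ 96.5 104.7 115.  106.8] res [ 0.5  0.2  0.2  0.  -0.9 -0.3  0.   0.1]
```

The tray is already tipping: corner 2 is at about 115 mm and the opposite corner 0 is still down at about 94 mm. I continue gently.

Emit:
apply_moves(deltas=[0, 0, 0, -2, 0, 0, 0, 0, -4, 0, 0, 0, 0, -6, 0, 0, 0, 0, -6, 0, 0, 0, 0, -6, 0], squeeze=40)

```text
clock: 21.22
position: [0.5553, 0.1414, 0.1353]
ee_rot: [-0.002, 0.986, -0.168, 0.001]
contact_force: [2.4, 6.4, -4.5]
width: 0.0086
gripper_force: 47.2
```

```bash
python3 rim6.py .5706 .1886 .078 -.33 0.03 -.14 ov6
```

```text
[ 0.5697  0.1885  0.0796 -0.345   0.0367 -0.1472] -82.5
[ 0.5685  0.1889  0.0771 -0.3176  0.0405 -0.1228] -81.7
[ 0.5683  0.1873  0.0786 -0.3221  0.0401 -0.1816] -83.7
[ 0.568   0.1869  0.0785 -0.3225  0.0441 -0.1915] -84.0
[ 0.5693  0.1901  0.0776 -0.3409  0.034  -0.105 ] -81.2
BEST [ 0.568   0.1869  0.0785 -0.3225  0.0441 -0.1915] corner z [ 92.8 115.6 123.1 100.3] tilt 0.1964174334412114
in pile frame 64.6192975779773 59.707266017818164 108.13392384639315
in pile frame 64.27478115249339 4.729536208173529 118.7796052905416
in pile frame -2.6849681017896154 -2.651570843197857 78.49423277768351
t 21.32 carton-frame TCP mm [ -1.1 -49.8 135.2] heading -19.36 (C -17.63) w 0.0088 F [ 3.5  6.6 -3.4] g 47.2 nose 0.017
```

Emit:
apply_moves(deltas=[0, 0, 0, -1, 0, 0, 0, 0, -2, 0, 0, 0, 0, -3, 0, 0, 0, 0, -3, 0, 0, 0, 0, -3, 0], squeeze=40)

```text
clock: 21.73
position: [0.5553, 0.1408, 0.1381]
ee_rot: [-0.001, 0.986, -0.168, 0.001]
contact_force: [2.1, 4.4, -3.6]
width: 0.0086
gripper_force: 47.5
```

```bash
python3 rim6.py .5685 .1875 .079 -.325 0.04 -.17 ov7
```

```text
[ 0.5678  0.1874  0.0806 -0.3225  0.041  -0.169 ] -84.1
[ 0.5676  0.1881  0.0801 -0.327   0.0428 -0.1601] -83.6
[ 0.5676  0.186   0.0813 -0.3161  0.0425 -0.2004] -84.5
[ 0.5673  0.1861  0.0807 -0.3088  0.05   -0.2097] -84.7
[ 0.5685  0.1877  0.0815 -0.3317  0.0416 -0.1573] -83.9
BEST [ 0.5673  0.1861  0.0807 -0.3088  0.05   -0.2097] corner z [ 93.3 118.3 126.7 101.8] tilt 0.21550585151733112
in pile frame 63.38773411263812 60.18491888583627 108.81070881256079
in pile frame 63.91020252594028 5.411345919147203 120.45470860730003
in pile frame -3.1678338681752454 -3.6757705724256846 80.71856199771668
t 21.83 carton-frame TCP mm [ -0.9 -50.5 138.1] heading -19.33 (C -17.63) w 0.0086 F [ 2.7  4.8 -2.9] g 47.5 nose 0.017
```

Corner 2 is at about 125 mm and corner 0 at about 94 mm across several fits, so the peel condition held. Now I grip harder and lift away.

Emit:
apply_moves(deltas=[0, 0, 0, 0, 0, 0, 0, 0, 0, 0, 0, 0, 0, -4, 0, 0, 0, 0, -8, 0, 0, 0, 0, -12, 0, 0, 0, 0, -17, 0, 0, 0, 0, -23, 0, 0, 0, 0, -30, 0, 0, 0, 0, -40, 0, 0, 0, 0, -50, 0, 0, 0, 0, -50, 0], squeeze=80)

```text
clock: 22.75
position: [0.5554, 0.1397, 0.1906]
ee_rot: [-0.001, 0.986, -0.168, 0.003]
contact_force: [1.1, -0.3, -1.3]
width: 0.0076
gripper_force: 77.1
```

```bash
python3 rim6.py .5697 .1886 .132 -.33 0.01 -.07 ov8
```

```text
[ 0.5688  0.1857  0.1339 -0.3374  0.0377 -0.2013] -75.0
[ 0.5701  0.1864  0.1343 -0.3442  0.0293 -0.1618] -73.7
[ 0.5687  0.1851  0.1343 -0.3296  0.0439 -0.2174] -75.1
[ 0.5689  0.1857  0.134  -0.3374  0.0371 -0.2011] -75.0
[ 0.569   0.1855  0.1338 -0.3292  0.0374 -0.1906] -74.3
BEST [ 0.5687  0.1851  0.1343 -0.3296  0.0439 -0.2174] corner z [146.9 172.8 180.2 154.4] tilt 0.22167642332131518
in pile frame 66.22510894783908 58.51953161326456 162.29908393371863
in pile frame 65.5559305133969 3.8386441805291596 174.3636083665919
in pile frame -1.4595934152495442 -4.1820313201809185 134.29381529149202
t 22.85 carton-frame TCP mm [ -1.5 -51.9 188.6] heading -19.32 (C -17.63) w 0.0071 F [-0.2 -0.2 -1.4] g 77.1 nose 0.017
```

The tray is out with its underside at about 134 mm, but it is rolled about 0.2 rad. I level it by easing its low side onto the carton's +y rim while the gripper keeps hold, checking the force as I go.

Emit:
apply_moves(deltas=[0, 0, 0, -10, 0, 0, 0, 0, -17, 0, 0, 0, -20, -17, 0, 0, 0, -40, -17, 0, 0, 0, -60, -17, 0, 0, 0, -60, -17, 0, 0, 0, -60, -8, 0, 0, 0, -60, 0, 0, 0, 0, -60, 5, 0, 0, 0, -60, 9, 0, 0, 0, -60, 9, 0], squeeze=40)

```text
clock: 23.77
position: [0.5735, 0.1952, 0.1787]
ee_rot: [0.0, 0.986, -0.168, 0.0]
contact_force: [-2.0, -0.9, 5.1]
width: 0.0073
gripper_force: 83.3
```

Emit:
apply_moves(deltas=[0, 0, 0, 3, 0, 0, 0, 0, 6, 0, 0, 0, 0, 9, 0, 0, 0, 0, 9, 0], squeeze=40)

```text
clock: 24.1
position: [0.575, 0.1958, 0.1716]
ee_rot: [-0.001, 0.986, -0.168, 0.002]
contact_force: [-1.6, -1.4, 10.3]
width: 0.008
gripper_force: 96.6
```

```bash
python3 rim6.py .588 .243 .127 -.33 0.03 -.05 ov9
```

```text
[ 0.5925  0.2448  0.1238 -0.3097  0.0031 -0.0867] -68.3
[ 0.5884  0.2479  0.1315 -0.3172  0.1089 -0.0658] -50.6
[ 0.5918  0.2447  0.123  -0.3154  0.0059 -0.1016] -68.4
[ 0.5914  0.2445  0.1221 -0.2943  0.0056 -0.0936] -68.1
[ 0.5908  0.2456  0.1359 -0.3106 -0.0104 -0.0922] -35.8
BEST [ 0.5918  0.2447  0.123  -0.3154  0.0059 -0.1016] corner z [146.2 158.4 159.4 147.2] tilt 0.10177896950966936
in pile frame 68.12234089916636 119.33427854956456 160.6658736183482
in pile frame 67.72524636987254 63.62450690003024 166.3459844175798
in pile frame 2.4345618483289746 59.66616873167769 122.95868127883614
t 24.2 carton-frame TCP mm [  1.3   8.  171.9] heading -19.38 (C -17.63) w 0.0072 F [-1.6 -1.6  9.5] g 95.5 nose 0.017
```

Emit:
apply_moves(deltas=[0, 0, 0, 3, 0, 0, 0, 0, 6, 0, 0, 0, 0, 9, 0, 0, 0, 0, 11, 0, 0, 0, 0, 11, 0, 0, 0, 0, 11, 0], squeeze=40)

```text
clock: 24.7
position: [0.5746, 0.194, 0.1646]
ee_rot: [0.0, 0.986, -0.168, 0.003]
contact_force: [-9.4, -9.4, 26.7]
width: 0.0076
gripper_force: 128.9
```

Emit:
apply_moves(deltas=[0, 0, 0, 0, 0, 0, 0, 0, -5, 0, 0, 0, 0, -15, 0, 0, 0, 0, -30, 0, 0, 0, 0, -45, 0, 0, 0, 0, -45, 0], squeeze=100)

```text
clock: 25.2
position: [0.5751, 0.1959, 0.2064]
ee_rot: [-0.001, 0.986, -0.168, 0.003]
contact_force: [0.7, 0.1, -0.5]
width: 0.0066
gripper_force: 96.6
```

```bash
python3 rim6.py .59 .244 .155 -.315 0.0 -.05 ova
```

```text
[ 0.5903  0.2423  0.1519 -0.3462  0.0247 -0.18  ] -71.8
[ 0.5886  0.2469  0.1576 -0.3294  0.0983 -0.0798] -53.0
[ 0.5895  0.2427  0.1507 -0.3509  0.0227 -0.1689] -71.8
[ 0.5912  0.2421  0.1527 -0.3521  0.0165 -0.1654] -71.9
[ 0.5887  0.2396  0.1655 -0.3399  0.0061  0.0312] -34.0
BEST [ 0.5912  0.2421  0.1527 -0.3521  0.0165 -0.1654] corner z [171.  190.8 193.6 173.9] tilt 0.16622496258636793
in pile frame 70.88923282105353 116.47661228530646 185.83968922349985
in pile frame 68.58875257385093 61.28866249873567 195.05912461766465
in pile frame 2.623351808132772 56.96877176044025 152.74004563634247
t 25.3 carton-frame TCP mm [ -0.1   7.5 203.4] heading -19.36 (C -17.63) w 0.0066 F [-0.4  0.4 -1.7] g 96.7 nose 0.017
```

Emit:
apply_moves(deltas=[0, 0, 0, 0, 0, 0, 0, 0, 0, 0, 0, 0, 0, 0, 0, 0, 0, 0, 0, 0], squeeze=45)

```text
clock: 25.63
position: [0.5733, 0.1961, 0.2027]
ee_rot: [0.0, 0.986, -0.168, -0.001]
contact_force: [-0.3, 0.3, -1.0]
width: 0.0062
gripper_force: 96.7
```

```bash
python3 rim6.py .5905 .242 .152 -.345 0.02 -.17 ovb | grep -v pile
```

```text
[ 0.5895  0.2429  0.1492 -0.347   0.0224 -0.1654] -70.7
[ 0.588   0.2429  0.1475 -0.3403  0.0268 -0.1788] -71.7
[ 0.588   0.2428  0.1477 -0.3448  0.0272 -0.1774] -71.8
[ 0.5878  0.2428  0.1471 -0.3376  0.0331 -0.1872] -72.0
[ 0.588   0.2427  0.1477 -0.3458  0.0273 -0.1786] -71.9
BEST [ 0.5878  0.2428  0.1471 -0.3376  0.0331 -0.1872] corner z [162.6 184.9 190.6 168.3] tilt 0.1900952200885644
t 25.73 carton-frame TCP mm [ -0.3   7.9 203.1] heading -19.32 (C -17.63) w 0.0067 F [-0.4  0.3 -1.2] g 96.7 nose 0.017
```

Emit:
apply_moves(deltas=[0, 0, 0, 0, 0, 0, 0, 0, 0, 0, 0, 0, 0, 0, 0, 0, 0, 0, 0, 0], squeeze=120)

```text
clock: 26.07
position: [0.5737, 0.1963, 0.2037]
ee_rot: [0.0, 0.986, -0.168, 0.0]
contact_force: [-0.5, 0.2, -1.2]
width: 0.0054
gripper_force: 118.7
```

```bash
python3 rim6.py .5905 .242 .152 -.345 0.02 -.17 ovc | grep -v pile
```

```text
[ 0.5898  0.2428  0.1505 -0.3479  0.0222 -0.1685] -72.5
[ 0.5892  0.2435  0.149  -0.3415  0.0265 -0.1653] -72.5
[ 0.5883  0.2431  0.1483 -0.3403  0.0278 -0.1779] -72.7
[ 0.5881  0.2431  0.148  -0.3386  0.0278 -0.182 ] -72.6
[ 0.5891  0.2432  0.1489 -0.3405  0.0264 -0.1733] -72.7
BEST [ 0.5883  0.2431  0.1483 -0.3403  0.0278 -0.1779] corner z [164.8 186.  190.7 169.5] tilt 0.18007893052389246
t 26.17 carton-frame TCP mm [ -0.1   8.  203.7] heading -19.32 (C -17.63) w 0.0058 F [ 0.2  0.5 -1.4] g 118.7 nose 0.017
```

The grip does not relax when the squeeze is lowered; only opening the fingers eases it. I repeat the easing on the rim with a slightly wider opening so the rim can turn in the pads, then tighten.

Emit:
apply_moves(deltas=[0, 0, 0, 10, 0, 0, 0, 0, 20, 0, 0, 0, 0, 28, 0, 7.5, 0, 0, 31, 0, 8, 0, 0, 34, 0, 8.3, 0, 0, 37, 0, 8.3, 0, 0, 40, 0, 8.3, 0, 0, 42, 0, 8.3, 0, 0, 42, 0], squeeze=40)

```text
clock: 26.92
position: [0.5741, 0.1947, 0.1648]
ee_rot: [0.001, 0.986, -0.168, 0.002]
contact_force: [-7.3, -6.9, 19.9]
width: 0.0087
gripper_force: 95.6
```

```bash
python3 rim6.py .591 .244 .122 -.33 0.01 -.03 ovd | grep -v pile
```

```text
[ 0.5926  0.2468  0.1194 -0.3309 -0.0062  0.0262] -70.0
[ 0.5926  0.2467  0.1194 -0.3304 -0.007   0.0249] -70.1
[ 0.5914  0.2453  0.1204 -0.3326  0.0055 -0.0338] -68.5
[ 0.59    0.2451  0.1172 -0.3004  0.004  -0.0203] -69.6
[ 0.5911  0.2456  0.1181 -0.3064 -0.0021 -0.004 ] -70.2
BEST [ 0.5911  0.2456  0.1181 -0.3064 -0.0021 -0.004 ] corner z [148.  148.5 148.2 147.7] tilt 0.00450103151305588
t 27.02 carton-frame TCP mm [  0.7   6.7 165.2] heading -19.33 (C -17.63) w 0.0088 F [-7.  -7.9 19.6] g 94.1 nose 0.017
```

Emit:
apply_moves(deltas=[8.8, 0, 0, 2, 0, 9.2, 0, 0, 4, 0, 9.5, 0, 0, 5, 0, 9.5, 0, 0, 5, 0], squeeze=40)

```text
clock: 27.35
position: [0.5746, 0.1943, 0.1603]
ee_rot: [0.001, 0.986, -0.168, 0.002]
contact_force: [-5.4, -8.8, 19.7]
width: 0.01
gripper_force: 82.0
```

```bash
python3 rim6.py .591 .244 .119 -.32 0.0 0 ove | grep -v pile
```

```text
[ 0.5927  0.2469  0.1171 -0.3065 -0.0059  0.0509] -71.0
[ 0.593   0.2478  0.1174 -0.3217 -0.0068  0.0817] -70.6
[ 0.5906  0.246   0.1163 -0.2993  0.0062 -0.0015] -68.8
[ 0.5913  0.2461  0.1169 -0.309   0.0113  0.0104] -69.3
[ 0.5929  0.2464  0.1188 -0.3218 -0.0044  0.0388] -69.8
BEST [ 0.5927  0.2469  0.1171 -0.3065 -0.0059  0.0509] corner z [150.6 144.5 143.5 149.6] tilt 0.05122163395673579
t 27.45 carton-frame TCP mm [  1.3   6.4 160.4] heading -19.32 (C -17.63) w 0.0098 F [-5.6 -8.9 19.9] g 81.7 nose 0.017
```

Emit:
apply_moves(deltas=[9.8, 0, 0, 2, 0, 10, 0, 0, 4, 0, 10, 0, 0, 4, 0, 9, 0, 0, 2, 0, 8, 0, 0, 0, 0, 7, 0, 0, -4, 0, 6, 0, 0, -12, 0, 0, 0, 0, -22, 0, 0, 0, 0, -35, 0, 0, 0, 0, -45, 0, 0, 0, 0, -45, 0], squeeze=60)

```text
clock: 28.37
position: [0.5744, 0.1964, 0.2031]
ee_rot: [-0.0, 0.986, -0.168, 0.001]
contact_force: [1.0, -0.3, -2.0]
width: 0.0077
gripper_force: 58.6
```

```bash
python3 rim6.py .591 .244 .155 -.32 0.0 -.08 ovf | grep -v pile
```

```text
[ 0.588   0.2461  0.1549 -0.3169  0.0868 -0.0979] -55.8
[ 0.588   0.2468  0.1549 -0.3172  0.091  -0.0852] -55.7
[ 0.591   0.2428  0.1483 -0.3429  0.0055 -0.1716] -69.8
[ 0.5895  0.2433  0.1464 -0.3539  0.0095 -0.1583] -70.8
[ 0.5881  0.2476  0.1548 -0.3188  0.0863 -0.0663] -54.6
BEST [ 0.5895  0.2433  0.1464 -0.3539  0.0095 -0.1583] corner z [165.7 184.6 186.3 167.3] tilt 0.15854029935465982
t 28.47 carton-frame TCP mm [ -0.4   7.8 201.2] heading -19.31 (C -17.63) w 0.0075 F [-0.7  0.2 -1. ] g 58.6 nose 0.017
```

The rest angle is set by a grip that is about 4 mm too deep: the inner pad tip is on the sloped wall under the rim. I carry the tray to the clear part of the mat and ease it down just enough to shift the grip up the rim.

Emit:
apply_moves(deltas=[0, 0, 0, -20, 0, 0, 0, 15, -40, 0, 0, 5, 45, -45, 0, 0, 10, 80, -45, 0, 0, 16, 115, -45, 0, 0, 22, 150, -45, 0, 0, 28, 185, -45, 0, 0, 33, 220, -45, 0, 0, 38, 255, -45, 0, 0, 43, 290, -45, 0, 0, 47, 320, -45, 0, 0, 47, 320, -45, 0], squeeze=80)

```text
clock: 29.47
position: [0.5106, -0.1265, 0.2454]
ee_rot: [0.002, 0.985, -0.17, -0.001]
contact_force: [-0.5, 1.1, -1.0]
width: 0.0067
gripper_force: 79.1
```

```bash
cat > go.py <<'E'
from h import *
import sys
st=get_state();T=rot(st["ee_rot"]);d=np.array([float(v) for v in sys.argv[1:4]])-st["position"]
print("pos",np.round(st["position"],4),"tool shift mm",np.round(1e3*T.T@d,1),"w",st["width"],"g",st["gripper_force"],"t",st["clock"])
E
python3 go.py .485 -.257 .15
```

```text
pos [ 0.5106 -0.1265  0.2454] tool shift mm [ 19.8 131.1  95.9] w 0.006709211104732638 g 79.14129830896854 t 29.4667
```

Emit:
apply_moves(deltas=[0, 5, 33, 0, 0, 0, 10, 66, 0, 0, 0, 15, 99, 0, 0, 0, 20, 131, 10, 0, 0, 20, 131, 45, 0, 0, 20, 131, 80, 0, 0, 20, 131, 115, 0, 0, 20, 131, 145, 0, 0, 20, 131, 165, 0, 0, 20, 131, 165, 0, 0, 20, 131, 165, 0], squeeze=60)

```text
clock: 30.38
position: [0.4868, -0.2506, 0.0802]
ee_rot: [-0.001, 0.986, -0.168, -0.002]
contact_force: [-0.2, 1.5, -1.2]
width: 0.0068
gripper_force: 79.1
```

```bash
python3 rim6.py .5 -.21 .024 -.34 0.01 -.16 ovg | grep -v pile;  python3 go.py .485 -.257 .049
```

```text
[ 0.5031 -0.2034  0.0265 -0.3331  0.0179 -0.1596] -94.1
[ 0.5032 -0.2034  0.0263 -0.3325  0.0174 -0.1582] -94.2
[ 0.5032 -0.2034  0.0263 -0.3323  0.0163 -0.1571] -94.2
[ 0.5027 -0.2046  0.0262 -0.3241  0.0199 -0.1705] -92.6
[ 0.5019 -0.2113  0.0304 -0.3607 -0.0054 -0.114 ] -52.2
BEST [ 0.5032 -0.2034  0.0263 -0.3323  0.0163 -0.1571] corner z [45.2 64.  66.8 48. ] tilt 0.15795761343383943
t 30.48 carton-frame TCP mm [  54.6 -444.9   82.7] heading -19.3 (C -17.63) w 0.0065 F [-0.3 -0.9 -0.5] g 79.1 nose 0.017
pos [ 0.4887 -0.2519  0.0827] tool shift mm [-1.9  6.  33.7] w 0.006451851709956807 g 79.0837521571666 t 30.4833
```

Emit:
apply_moves(deltas=[0, 0, 0, 8, 0, 0, 0, 0, 16, 0, 7.5, 0, 0, 22, 0, 8.5, 0, 0, 27, 0, 9.5, 0, 0, 31, 0, 10, 0, 0, 33, 0, 11, 0, 0, 33, 0, 12.5, 0, 0, 33, 0, 12.5, 0, 0, 33, 0], squeeze=40)

```text
clock: 31.23
position: [0.4879, -0.2518, 0.0488]
ee_rot: [0.0, 0.986, -0.168, 0.0]
contact_force: [0.1, -0.8, -0.3]
width: 0.0123
gripper_force: 0.5
```

```bash
python3 rim6.py .5032 -.2034 .003 -.33 0.0 0 ovh | grep -v pile;  python3 go.py .485 -.257 .052
```

```text
[ 0.5065 -0.2006  0.003  -0.3397  0.0037  0.0021] -89.1
[ 0.5065 -0.2005  0.0031 -0.3394  0.0043  0.0016] -89.1
[ 0.5065 -0.2005  0.0032 -0.3393  0.0049  0.0009] -89.1
[ 0.5065 -0.2003  0.003  -0.3435  0.0045  0.0059] -89.0
[ 0.5018 -0.2151  0.0046 -0.352  -0.0041  0.0366] -59.9
BEST [ 0.5065 -0.2006  0.003  -0.3397  0.0037  0.0021] corner z [32.8 32.6 33.2 33.5] tilt 0.004222983622092851
t 31.33 carton-frame TCP mm [  53.6 -444.9   48.7] heading -19.32 (C -17.63) w 0.0126 F [ 0.4 -0.9  1. ] g 0.8 nose 0.017
pos [ 0.4878 -0.2517  0.0487] tool shift mm [-0.9  6.  -3.3] w 0.01256610382900404 g 0.8136531076161191 t 31.3333
```

Emit:
apply_moves(deltas=[12.5, 0, 1, -2, 0, 12.5, 0, 1, -4, 0, 12.5, 0, 1, -4, 0, 6, 0, 1, -4, 0, 0, 0, 1, -4, 0, 0, 0, 1, -4, 0, 0, 0, 1, -4, 0, 0, 0, 1, -4, 0, 0, 0, 1, -15, 0, 0, 0, 1, -35, 0, 0, 0, 1, -55, 0, 0, 0, 1, -55, 0], squeeze=60)

```text
clock: 32.33
position: [0.4893, -0.2537, 0.1065]
ee_rot: [0.001, 0.986, -0.168, 0.003]
contact_force: [1.1, -1.1, -0.4]
width: 0.0057
gripper_force: 61.1
```

```bash
python3 rim6.py .5065 -.2006 .053 -.33 0.0 0 ovi | grep -v pile
```

```text
[ 0.5084 -0.2014  0.0559 -0.3364 -0.0095 -0.0169] -93.2
[ 0.5087 -0.2009  0.0561 -0.338  -0.0081 -0.0129] -93.3
[ 0.5086 -0.201   0.056  -0.3386 -0.0071 -0.0124] -93.3
[ 0.5085 -0.2013  0.0561 -0.336  -0.0071 -0.0145] -93.3
[ 0.5085 -0.2009  0.0557 -0.3372 -0.0093 -0.0078] -93.2
BEST [ 0.5086 -0.201   0.056  -0.3386 -0.0071 -0.0124] corner z [85.8 87.3 86.1 84.6] tilt 0.01432443534163336
t 32.43 carton-frame TCP mm [  53.6 -445.9  103.7] heading -19.32 (C -17.63) w 0.006 F [-1.7  0.2 -2.1] g 61.1 nose 0.017
```

The tray is level to 0.014 rad. I raise it over the mat's middle.

Emit:
apply_moves(deltas=[0, 0, 0, -15, 0, 0, 0, 0, -35, 0, 0, 8, -1, -48, 0, 0, 22, -4, -48, 0, 0, 38, -7, -48, 0, 0, 52, -9, -48, 0, 0, 59, -11, -48, 0, 0, 59, -11, -48, 0, 0, 59, -11, -48, 0, 0, 59, -11, -48, 0], squeeze=60)

```text
clock: 33.27
position: [0.5454, -0.261, 0.1507]
ee_rot: [-0.0, 0.986, -0.168, -0.001]
contact_force: [-0.7, 1.0, -1.9]
width: 0.0062
gripper_force: 61.1
```

```bash
python3 rim6.py .568 -.2105 .105 -.33 0.0 0 ovj | grep -v pile
python3 - <<'E'
from h import *
a=get_image("scene");b=get_image("top")
for q in("next_tray","flap_left_edge","flap_right_edge","mat","sample_clay","sample_stone","sample_oak","glue","tape_roll","pen_pot"):
    for im in(a,b):
        r=place_of(q,im)[:1]
        for t in r: print(q,round(t["score"],2),np.round(onz(im,t["point"],{"next_tray":.046,"flap_left_edge":.12,"flap_right_edge":.12}.get(q,0)),3))
import rim6
rim6.B={o:rim6.band(o) for o in(-2,-4,-6,2.5,-10.5)}
rim6.fit([.5714,.1886,.046,-.3077,0,0],[a,b])
E
```

```text
[ 0.565  -0.2082  0.1011 -0.3361 -0.0015 -0.0071] -98.2
[ 0.565  -0.2084  0.101  -0.3364 -0.0019 -0.0094] -98.2
[ 0.5646 -0.2086  0.1012 -0.3349  0.0043 -0.0138] -98.2
[ 0.5646 -0.2087  0.1008 -0.3354 -0.0001 -0.0123] -98.2
[ 0.565  -0.2082  0.1012 -0.3363 -0.0013 -0.0073] -98.2
BEST [ 0.5646 -0.2086  0.1012 -0.3349  0.0043 -0.0138] corner z [130.  131.6 132.3 130.7] tilt 0.014438737851519539
t 33.37 carton-frame TCP mm [ 111.7 -436.5  151.3] heading -19.33 (C -17.63) w 0.0056 F [ 0.4 -0.2 -1.1] g 61.1 nose 0.017
next_tray 0.94 [0.574 0.192 0.046]
flap_left_edge 0.85 [0.633 0.356 0.12 ]
flap_left_edge 0.72 [0.636 0.359 0.12 ]
flap_right_edge 0.62 [0.515 0.004 0.12 ]
flap_right_edge 0.67 [0.531 0.011 0.12 ]
mat 0.91 [ 0.568 -0.207  0.   ]
mat 0.6 [ 0.566 -0.209  0.   ]
sample_clay 0.88 [ 0.651 -0.295 -0.   ]
sample_clay 0.57 [ 0.674 -0.206  0.   ]
sample_stone 0.81 [ 0.675 -0.229  0.   ]
sample_stone 0.72 [ 0.569 -0.232  0.   ]
sample_oak 0.96 [ 0.68  -0.153  0.   ]
sample_oak 0.58 [ 0.691 -0.166  0.   ]
glue 0.82 [ 0.784 -0.176  0.   ]
tape_roll 0.55 [ 0.797 -0.01   0.   ]
tape_roll 0.82 [ 0.787 -0.009  0.   ]
pen_pot 0.84 [0.796 0.179 0.   ]
pen_pot 0.95 [0.791 0.187 0.   ]
[ 0.5718  0.189   0.0463 -0.3101 -0.0083  0.0176] -111.5
[ 0.5723  0.1897  0.0468 -0.3098 -0.0089  0.0351] -111.6
[ 0.5718  0.1888  0.0462 -0.3106 -0.0104  0.0106] -111.5
[ 0.5717  0.1891  0.0462 -0.3068 -0.0097  0.0182] -111.6
[ 0.5724  0.1895  0.047  -0.3068 -0.0122  0.0298] -111.6
BEST [ 0.5723  0.1897  0.0468 -0.3098 -0.0089  0.0351] corner z [79.6 75.4 73.9 78.1] tilt 0.03623978522863435
```

The tray is held level at 0.101 m over the mat's middle. The second tray is seated within fit accuracy, both flaps are back, and the other objects have not moved. I let it settle briefly and hand in.

Emit:
apply_moves(deltas=[0, 0, 0, 0, 0, 0, 0, 0, 0, 0, 0, 0, 0, 0, 0, 0, 0, 0, 0, 0])

```text
clock: 34.8
position: [0.5467, -0.2616, 0.1517]
ee_rot: [0.0, 0.986, -0.168, 0.0]
contact_force: [-1.0, -0.2, -0.9]
width: 0.0061
gripper_force: 61.1
```

```bash
python3 -c "
from rig import *
print(sign_off())"
```

```text
the job is handed in; nothing more can be done
None
```

Handed in at 34.8 s, verdict not shown: both flaps are back, and the gripper holds the peeled top tray level about 10 cm above the mat's middle, with the second tray still seated; on the way I reseated the tray on the pile once after a failed first peel, pressed it on the carton rim, and set it on the mat with the fingers briefly open to correct a tilted grip.

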